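# Put a flat cell on charge

## Task

Put the loose D cell on charge: fit it in the charger's empty well, the copper-coloured plus end towards the panel with the green button, by pushing its flat end back against the coil spring and dropping the plus end down behind its contact until it lies level and fully home. Let go of it, swing the clear cover fully shut over the cells, then press the green start button right down and let it up again. Leave the other cell and everything else on the bench where it is.

Things in the scene. Friction and masses are not known exactly. Their poses are not given: they have to be found in the camera images.
- cell: loose D cell on its side: cylinder 33 mm across, 61 mm long over all, about 150 g; dark green, white band, the last third at the plus end copper-coloured, ending in a steel nub 9.5 mm wide, 1.5 mm long (within the 61). Origin at its middle on its axis, 16.5 mm above the bench. Its x axis runs from plus end to flat end; it may have rolled about it.
- cell_plus (a point): tip of the plus nub of the loose cell, 30.5 mm from its middle.
- charger: dark grey bench charger, fixed, 180 mm (x) by 150 mm (y), deck 45 mm high. Origin under its middle; x from the front panel (button) back to the hinge, y to its left. Two wells along x at y = +36 mm (left, empty) and -36 mm (right, filled): 36 mm wide, floor at z = 31 mm, front contact face at x = -40 mm, bulkhead at x = 33 mm. A seated cell's top is 19 mm above the deck.
- seat (a point): where the middle of the cell lies when it is fully home in the left well: charger frame x -9.5, y +36, z 47.5 mm. Axes as the charger's.
- saddle (a point): top inner edge, at mid-width, of the left well's front contact (black saddle with brass plate), charger x -40, y 36, z 48 mm. The saddle is 8 mm thick towards the front, 22 mm wide at this height; cheeks either side rise to z = 52 mm. A cell can rest tilted: plus end up on the saddle, flat end on the well floor near the spring.
- spring_face (a point): middle of the front face of the left well's steel spring disc (16 mm wide, on the axis of a seated cell). Free, it is at charger x 15.5 mm, so the gap of 55.5 mm is shorter than the cell: a cell rested tilted must be pushed back 10 to 13 mm (5 to 8 N) until its plus end clears the saddle, then be dragged or pressed down.
- bulkhead (a point): top front edge of the bulkhead behind the left spring, charger x 33, y 36, z 58 mm; it runs across both wells and is 20 mm thick.
- spring (a joint): travel of the left well's spring disc, m: 0 free, grows as it is pushed back (+x), stop at 0.013; 450 N/m with a small preload. About 0.0055 with a cell home.
- cover (a joint): clear hinged cover with dark trim, rad: 0 shut, 1.65 to 1.85 (stop) at the start, leaning back. Its stiff hinge holds it where it is left; only below about 0.6 does it sink shut by itself, in 1 to 2 s. Shell 112 mm from hinge to free edge, 148 mm wide, 25 mm deep, 70 g; shut, its top is 70 mm above the bench, its front edge at charger x -54 mm. Open, its outer face looks backwards (charger +x).
- cover_hinge (a point): middle of the hinge line, on the charger at x 58, y 0, z 45 mm; the hinge runs along charger y.
- cover_lip (a point): black thumb lip (9 x 40 x 4 mm) at the middle of the cover's free edge, 116 mm from the hinge.
- start (a joint): travel of the green start button, m: 0 up, 0.006 right down, takes 5 N, springs back.
- start_top (a point): top of the green start button (22 mm wide, in a black collar 38 mm wide), 18 mm above the deck on the front panel at charger x -84, y -32 mm.
- cell_right: the cell already seated in the right well, same kind; leave it there. Origin at its middle, x axis from plus to flat end.
- chuck: steel tap chuck standing on the bench, 42 mm wide, 56 mm high. Origin under it. Leave it.
- oil_red: red bottle of tapping oil with yellow nozzle, 68 mm wide, 205 mm high. Origin under it. Leave it.
- oil_grey: grey bottle of tapping oil, 68 mm wide, 205 mm high. Origin under it. Leave it.
- tray: blue tray of tap collets, 170 x 250 x 55 mm. Origin under it. Leave it.
- wrench: steel tap wrench lying flat, 190 mm long (x), 24 mm wide, 22 mm high. Origin under its middle. Leave it.
- stick0: white marking stick, 70 x 11 x 9 mm. Origin under its middle. Leave it.
- stick1: a second white marking stick, the same. Leave it.
Things that resemble listed ones, but are neither listed nor needed, are in the scene too. Leave any pink look-alike of the charger alone.

How it is judged:
On the way, in this order (a step that is already met when the one before it is completed fails the run):
1. the cell is home in the left well and let go, the cover still open (x of cell in the frame of seat between -0.003 and 0.003 m and y of cell in the frame of seat between -0.003 and 0.003 m and z of cell in the frame of seat between -0.003 and 0.003 m and angle between cell's own x axis and vertical between 1.511 and 1.631 rad and x of cell_plus in the frame of seat below -0.025 m and value of joint spring above 0.0035 m and contact force between the fingers and cell below 0.2 N and value of joint cover above 1.2 rad), for 0.2 s.
2. the cover is shut over it (x of cell in the frame of seat between -0.003 and 0.003 m and y of cell in the frame of seat between -0.003 and 0.003 m and z of cell in the frame of seat between -0.003 and 0.003 m and angle between cell's own x axis and vertical between 1.511 and 1.631 rad and x of cell_plus in the frame of seat below -0.025 m and value of joint spring above 0.0035 m and value of joint cover below 0.05 rad), for 0.2 s.
3. the start button is pressed right down with the cover shut (value of joint start above 0.0045 m and value of joint cover below 0.05 rad), for 0.05 s.
At the end, for the whole second after the job is handed in: The cell lies in the left well, plus end to the front, within 3 mm of its seat in each direction and 0.06 rad of level, the spring pressed in over 3.5 mm; the cover is within 0.05 rad of shut, the start button up again (under 2 mm), the right-hand cell within 4 mm of where it was (all of step 2 and linear speed of cell below 0.02 m/s and value of joint start below 0.002 m and distance of cell_right from where it was at the start of the episode below 0.004 m); the robot touches nothing.
It fails at once if the cell in the right well is shifted by more than 4 mm (distance of cell_right from where it was at the start of the episode above 0.004 m).
It fails at once if the tap chuck is moved by more than 20 mm (distance of chuck from where it was at the start of the episode above 0.02 m).
It fails at once if an oil bottle is moved by more than 20 mm (distance of any of oil_red, oil_grey from where it was at the start of the episode above 0.02 m).
It fails at once if the blue tray or the tap wrench is moved by more than 20 mm (distance of any of tray, wrench from where it was at the start of the episode above 0.02 m).
It fails at once if a marking stick is moved by more than 20 mm (distance of any of stick0, stick1 from where it was at the start of the episode above 0.02 m).
It also fails if it takes over 54 s, if anything falls off the work surface, if the arm or the gripper's body presses on something with over 40 N, if the wrist force passes 120 N, or if a joint passes its speed limit or range.

## Robot

A 6-joint arm with a two-finger parallel gripper is mounted at the origin on the work surface. World frame = base frame: x ahead of the robot, y to its left, z up, the work surface at z = 0. Lengths are in m, angles in rad, forces in N, time in s.
With the tool pointing down it reaches from about 0.3 to 0.775 m from the base axis. Payload 14.6 kg.
Tool frame: the origin (TCP) lies at the very end of the fingers, on their centre line; the grasp point (between the pads) lies 19 mm behind it; z points along the fingers, y is the line along which they close (so a half turn about z gives the same grasp; the last joint's range is limited). The gripper opens to 94 mm and grips with 3 to 60 N. Pads are 16 mm wide; open, the fingers measure 119 mm over their backs; the gripper's body (75 mm by 177 mm) begins 78 mm behind the grasp point.
Start: joints at [-1.24, 0.3, 1.521, -0, 1.321, -0.067], TCP at [0.213, -0.507, 0.205] pointing down, gripper open.
Joint ranges: [-3.03, 3.03], [-0.79, 2.21], [0.23, 2.52], [-1.04, 4.18], [0, 3.07], [-2.55, 2.55]. Speed limits (rad/s): [2.22, 2.22, 2.57, 3.14, 3.14, 3.14].

## Interface

Orientations are given as a unit quaternion [x, y, z, w].
In Python, from rig import get_obs, get_image, close_job gives the robot as it stands. The module is installed in compiled form; this text tells all that it offers.
- The arm moves only by the tool send_rows, never from a script. Its argument "moves" is a list of rows, each a list of 7 numbers: the turn, a rotation vector about the tool's x, y, z in units of 0.15 rad (1.0 is 0.15 rad), then the shift along the tool's x, y, z in units of 4 cm (1.0 is 4 cm), then the gripper command: -1 is shut, 1 is fully open, values between are in proportion. A call has 1 to 12 rows; each row shifts and turns the commanded pose from where the row before left it, along the tool's axes as they then stand; what a row does not reach is not made up. A row lasts 1/10 s, in which the tool goes at most 50 mm and 8.59 degrees, less where a joint would pass 70% of its speed; a pose out of reach is approached as far as the arm can. A call with a number of a shift or a turn outside -1 to 1 is refused whole. A call with a gripper value outside its range is refused whole. The fingers move at their own pace and stop on an object; the grip force is fixed at half the most. Time passes only in rows, so rows that do not move let the fingers close. It gives the time, the measured TCP pose, the force, the opening and the grip force at its end, in the units of the state.
- get_obs(): the state, without advancing time (a new reading comes with each control period).
- get_image(name): name is "scene" or "top" or "wrist"; returns a dict with "img" (420x560x3 uint8, red, green, blue), "range_z" (420x560 float32, m along the optical axis (not along the pixel's ray), 0 where there is no reading), "camera_matrix" (3x3 intrinsics, pixels), "k1" (the pictures are not rectified: a ray, as slopes to the right and down, at radius r is drawn at 1 + k1 r^2 times it, then the intrinsics apply), "view" (4x4, takes a point from world to camera coordinates). Camera axes: x right, y down, z forward; pixel columns grow to the right and rows downward; lengths in m; the calibration is good to about 2 mm. A picture is of the moment at which its call begins.
- close_job(): hands the job in; it is judged then, once.
The state is a dict: "time": time; "joints": joint angles; "qd": joint speeds; "tau": joint torques, N m; "tcp_pos": TCP position; "eef_rot": TCP orientation; "wrist_force": force on the tool from outside, world axes, zero at the start; "moment": the same for the moment, N m; "width": finger opening in m; "grasp_force": force on a finger pad.
Only numpy, scipy, OpenCV 4.12 (cv2) and the standard library are available. Lean on these libraries where they do the work, as an engineer would, in place of code of your own. Each camera call takes 0.05 s, during which the arm holds its last target. There are 200 camera calls.

## Working session

There is one attempt and no reset: what is moved stays moved. The work goes in short steps, Python scripts to look and compute and a tool call to move; the robot and the scene stay as the last step left them, time stands still between calls to the robot, and variables do not carry over. Pictures are saved under pics/ and viewed, at most 10 in all, crops included, and the job is handed in when it is done.

Besides the shell and the picture viewer there is one more tool, called after "Call:" as name(argument=value, ...) on one line, values as JSON. send_rows: Moves the arm, as the interface text tells. Its arguments: {"type":"object","properties":{"moves":{"type":"array","items":{"type":"array","items":{"type":"number","minimum":-1,"maximum":1}}}},"required":["moves"]}

```bash
mkdir -p pics; cat > h.py <<'E'
import numpy as np, cv2, pickle
from rig import get_obs, get_image
from scipy.spatial.transform import Rotation as R
def grab(n,save=None):
    d=get_image(n)
    if save:
        cv2.imwrite(f'pics/{save}.png',d['img'][:,:,::-1]); pickle.dump(d,open(f'pics/{save}.pkl','wb'))
    return d
def ray(d,px):
    K=d['camera_matrix'];p=np.atleast_2d(np.array(px,float))
    xd=np.c_[(p[:,0]-K[0,2])/K[0,0],(p[:,1]-K[1,2])/K[1,1]]
    x=xd.copy()
    for _ in range(20): x=xd/(1+d['k1']*(x**2).sum(1,keepdims=True))
    return np.c_[x,np.ones(len(x))]
def onplane(d,px,z):
    V=np.array(d['view']);Rm=V[:3,:3];c=-Rm.T@V[:3,3]
    w=ray(d,px)@Rm
    return c+w*((z-c[2])/w[:,2])[:,None]
def depth(d,px):
    V=np.array(d['view']);Rm=V[:3,:3];c=-Rm.T@V[:3,3]
    p=np.atleast_2d(px).astype(int)
    z=d['range_z'][p[:,1],p[:,0]]
    return c+(ray(d,px)*z[:,None])@Rm
def proj(d,P):
    V=np.array(d['view']);c=np.atleast_2d(P)@V[:3,:3].T+V[:3,3]
    x=c[:,:2]/c[:,2:];x=x*(1+d['k1']*(x**2).sum(1,keepdims=True))
    K=d['camera_matrix'];return x*[K[0,0],K[1,1]]+[K[0,2],K[1,2]]
E
python3 - <<'E'
from h import *
import numpy as np
a=grab('scene','s0');b=grab('top','t0');
cv2.imwrite('pics/both.png',np.hstack([a['img'],b['img']])[:,:,::-1][:, :])
for d in(a,b):
    V=np.array(d['view']);print(-V[:3,:3].T@V[:3,3],V[:3,:3].round(2).tolist(),d['camera_matrix'][0,0],d['k1'])
print(get_obs())
E
```

```text
[ 1.20603761 -0.53674584  1.17277335] [[0.6, 0.8, -0.0], [0.62, -0.46, -0.64], [-0.52, 0.38, -0.77]] 509.86143672537855 -0.017832690062182126
[ 2.98513159e-01 -2.96134187e-04  1.30653743e+00] [[-0.0, -1.0, 0.01], [-0.99, 0.0, -0.16], [0.16, -0.01, -0.99]] 416.29984892925853 0.042238957507259756
{'time': 0.1, 'joints': array([-1.23960796e+00,  3.00436714e-01,  1.52152458e+00, -1.91834849e-05,
        1.32065807e+00, -6.65938535e-02]), 'qd': array([-0.0003703 , -0.00134734, -0.00272016, -0.00166503,  0.00041547,
        0.00013371]), 'tau': array([ 1.82989454e-03, -5.32645261e+01, -3.53281188e+01,  7.10114487e-02,
        2.34947907e-02, -6.10089728e-05]), 'tcp_pos': array([ 0.21297758, -0.50684312,  0.20492908]), 'eef_rot': array([ 9.80285678e-01,  1.97584730e-01, -7.69284752e-05, -5.07644416e-04]), 'wrist_force': array([-0.8388828 , -0.31121134, -0.15710291]), 'moment': array([ 0.03259639,  0.05441448, -0.03838275]), 'grasp_force': 0.0, 'width': 0.09385803224922397}
```

View pics/t0.png

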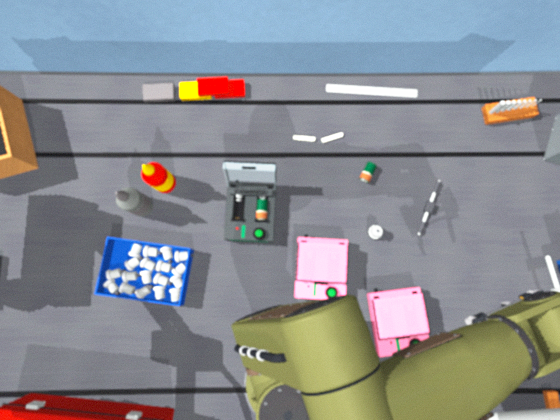

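View pics/s0.png

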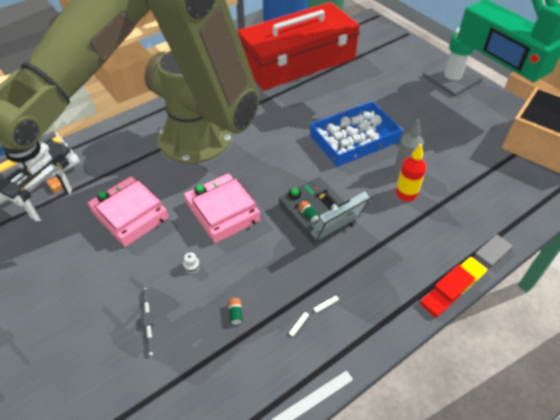

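The top view shows the loose cell at about (368,172) with copper towards the top right. The charger is at (250,205), with its button at (259,233), empty well at (238,207) and open cover at (250,175). Next I take rough positions.

```bash
python3 - <<'E'
from h import *
for n in('t0','s0'):
    d=pickle.load(open(f'pics/{n}.pkl','rb'))
    hsv=cv2.cvtColor(d['img'],cv2.COLOR_RGB2HSV)
    H,S,V=[hsv[:,:,i].astype(int) for i in range(3)]
    print(n)
    for nm,m in(('copper',(H>4)&(H<16)&(S>110)&(V>90)),('green',(H>60)&(H<95)&(S>120)&(V>40)),('dgreen',(H>60)&(H<95)&(S>90)&(V<110))):
        k,l,st,ce=cv2.connectedComponentsWithStats(m.astype(np.uint8))
        for i in range(1,k):
            if 15<st[i,4]<700:
                z=d['range_z'][l==i]
                print(nm,st[i],ce[i].round(1),depth(d,ce[i].round())[0].round(4),d['img'][l==i].mean(0).round())
d=pickle.load(open('pics/t0.pkl','rb'))
for p in[(227,241),(271,242),(224,190),(276,190),(225,165),(274,165),(368,172)]: print(p,depth(d,p)[0].round(3),onplane(d,p,.045)[0].round(3))
print(proj(d,[[.3,-.2,.0]]))
E
```

```text
t0
copper [198  82  14  15  27] [201.9  91.7] [0.8955 0.2723 0.0422] [233.  75.   3.]
copper [482 101  57  23 564] [510.3 113.7] [ 0.8218 -0.7116  0.031 ] [210. 128.  64.]
copper [  0 126   7  30  39] [  3.  141.7] [0.6962 0.8149 0.131 ] [188. 131.  84.]
copper [142 164  14  13  35] [150.3 171.3] [0.5993 0.3804 0.1772] [241.  80.   3.]
copper [149 168  19  19  45] [160.9 179.7] [0.5876 0.3668 0.1198] [208.  76.  16.]
copper [360 173  11   8  51] [365.4 176.5] [ 0.6171 -0.2441  0.0339] [231. 149.  93.]
copper [164 179  11  13  19] [170.5 186.3] [0.5886 0.3639 0.0373] [204.  69.   4.]
copper [256 213  11   6  49] [261.5 215.4] [0.4931 0.0766 0.0604] [216. 137.  85.]
copper [543 390  17  19 264] [551.3 398.6] [-0.0367 -0.7551  0.019 ] [183. 109.  52.]
green [364 162  12  12  88] [370.  167.1] [ 0.6491 -0.2607  0.0346] [ 21. 130.  84.]
green [257 199  11  11  98] [261.6 204. ] [0.5268 0.0768 0.0616] [ 22. 129.  84.]
green [241 225   5  13  53] [242.8 230.7] [0.4467 0.1353 0.0423] [ 52. 196. 137.]
green [254 229  10   9  66] [258.5 232.9] [0.4372 0.0875 0.071 ] [ 34. 174.  75.]
green [327
[... 2432 characters left out ...]
 18] [102.7 196.8] [ 0.1259 -0.3717  0.0644] [39. 88. 50.]
dgreen [303 209  10  12  69] [307.6 214. ] [0.5248 0.0681 0.0556] [27. 85. 61.]
dgreen [519 236  41  55 684] [540.3 263.6] [ 0.919   0.9827 -0.5495] [54. 98. 76.]
dgreen [229 308   6  13  58] [231.6 314. ] [ 0.6478 -0.2709  0.033 ] [28. 91. 65.]
(227, 241) [0.42  0.189 0.001] [0.416 0.183 0.045]
(271, 242) [0.415 0.051 0.022] [0.413 0.05  0.045]
(224, 190) [ 0.585  0.204 -0.007] [0.574 0.195 0.045]
(276, 190) [0.583 0.036 0.001] [0.574 0.035 0.045]
(225, 165) [0.624 0.178 0.15 ] [0.654 0.194 0.045]
(274, 165) [0.623 0.038 0.153] [0.654 0.041 0.045]
(368, 172) [ 0.634 -0.254  0.032] [ 0.63  -0.252  0.045]
[[352.0858564  279.40181148]]
```

```bash
cat >> h.py <<'E'
def cur():
    o=get_obs(); return np.array(o['tcp_pos']),R.from_quat(o['eef_rot'])
def to(p,Rt,p0=None,R0=None):
    """remaining total shift (units of 4cm) in current tool frame, rotvec (units .15)"""
    if p0 is None: p0,R0=cur()
    print('shift',(R0.inv().apply(np.array(p)-p0)/.04).round(2),'turn',((R0.inv()*Rt).as_rotvec()/.15).round(2))
def down(yaw): return R.from_euler('z',yaw)*R.from_euler('x',np.pi)
E
python3 - <<'E'
from h import *
p,r=cur()
d=grab('wrist','w0')
V=np.array(d['view']);c=-V[:3,:3].T@V[:3,3]
print('cam in tool',r.inv().apply(c-p),(r.inv()*R.from_matrix(V[:3,:3].T)).as_matrix().round(2).tolist(),d['camera_matrix'].round(1).tolist())
to([.58,-.22,.25],down(-.5)); to([.58,-.22,.25],down(np.pi-.5))
E
```

```text
cam in tool [ 0.08446738  0.00082579 -0.17914401] [[0.0, -0.96, -0.29], [1.0, 0.0, 0.0], [-0.0, -0.29, 0.96]] [[329.6, 0.0, 279.9], [0.0, 329.6, 208.9], [0.0, 0.0, 1.0]]
shift [11.24 -3.06 -1.12] turn [-0.01  0.    5.99]
shift [11.24 -3.06 -1.12] turn [-0.000e+00 -1.000e-02 -1.496e+01]
```

Call:
send_rows(moves=[[0,0,-1,0,0,0,1],[0,0,-1,0,0,0,1],[0,0,-1,0,0,0,1],[0,0,-1,0,0,0,1],[0,0,-1,0,0,0,1],[0,0,-1,0,0,0,1],[0,0,-1,0,0,0,1],[0,0,-1,0,0,0,1],[0,0,-1,0,0,0,1],[0,0,-1,0,0,0,1],[0,0,-1,0,0,0,1],[0,0,-1,0,0,0,1]])

```text
time: 1.35
tcp_pos: [0.213, -0.5069, 0.2052]
eef_rot: [0.452, 0.892, 0.0, -0.0]
wrist_force: [0.7, -0.0, 0.9]
width: 0.0942
grasp_force: 0.0
```

Call:
send_rows(moves=[[0,0,-1,0,0,0,0.5],[0,0,-1,0,0,0,0.5],[0,0,-1,0,0,0,0.5],[0,0,0,0,0,0,0.5]])

```text
time: 1.75
tcp_pos: [0.213, -0.507, 0.2052]
eef_rot: [0.243, 0.97, 0.0, -0.0]
wrist_force: [-0.2, -1.0, 0.5]
width: 0.0711
grasp_force: 0.0
```

```bash
python3 - <<'E'
from h import *
print(cur()[1].as_quat(),get_obs()['joints'])
y=np.pi-.5
u=np.array([np.cos(y),np.sin(y),0])
to(np.array([.634,-.255,.15])-.06*u,down(y))
E
```

```text
[ 2.43149430e-01  9.69988814e-01  1.82385080e-04 -1.46057367e-04] [-1.23959456e+00  3.00115942e-01  1.52123182e+00 -4.73970424e-05
  1.32070995e+00 -2.31915631e+00]
shift [-7.81 10.5   1.38] turn [ 0.   -0.    0.06]
```

Call:
send_rows(moves=[[0,0,0,-0.65,0.875,0,0.3],[0,0,0,-0.65,0.875,0,0.3],[0,0,0,-0.65,0.875,0,0.3],[0,0,0,-0.65,0.875,0,0.3],[0,0,0,-0.65,0.875,0,0.3],[0,0,0,-0.65,0.875,0,0.3],[0,0,0,-0.65,0.875,0.1,0.3],[0,0,0,-0.65,0.875,0.2,0.3],[0,0,0,-0.65,0.875,0.25,0.3],[0,0,0,-0.65,0.875,0.25,0.3],[0,0,0,-0.65,0.875,0.3,0.3],[0,0,0,-0.65,0.875,0.3,0.3]])

```text
time: 2.95
tcp_pos: [0.6882, -0.2841, 0.1488]
eef_rot: [0.247, 0.969, 0.0, -0.0]
wrist_force: [-0.2, -1.3, -0.1]
width: 0.0608
grasp_force: 0.0
```

Call:
send_rows(moves=[[0,0,0,0,0,0,0.3],[0,0,0,0,0,0,0.3],[0,0,0,0,0,0,0.3]])

```text
time: 3.25
tcp_pos: [0.6863, -0.2859, 0.1501]
eef_rot: [0.246, 0.969, -0.0, 0.0]
wrist_force: [0.1, 0.0, -0.2]
width: 0.0612
grasp_force: 0.0
```

```bash
python3 - <<'E'
from h import *
d=grab('wrist','w1'); print(cur()[0],cur()[1].as_quat(),get_obs()['qd'].round(4))
E
```

```text
[ 0.68622911 -0.28611923  0.15056086] [ 2.45791422e-01  9.69322546e-01 -1.86584396e-04  5.86775400e-04] [-0.0036 -0.0078 -0.0013  0.0016  0.0029 -0.0068]
```

View pics/w1.png

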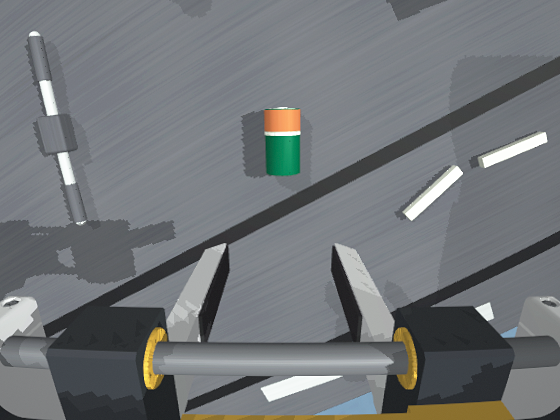

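The wrist view shows the cell at (282,141), upright in the image with its plus end at the top (copper at 120, white band at 134). The fingers are below it. I measure the cell here from colour and depth, then check it against the top and scene views.

```bash
cat >> h.py <<'E'
def cellmask(d,roi):
    hsv=cv2.cvtColor(d['img'],cv2.COLOR_RGB2HSV);H,S,V=[hsv[:,:,i].astype(int) for i in range(3)]
    m=((H>4)&(H<18)&(S>110)&(V>90))|((H>60)&(H<95)&(S>110)&(V>30))
    r=np.zeros_like(m);r[roi[1]:roi[3],roi[0]:roi[2]]=1
    m=cv2.morphologyEx((m&r).astype(np.uint8),cv2.MORPH_CLOSE,np.ones((7,7)))
    return m
E
python3 - <<'E'
from h import *
d=pickle.load(open('pics/w1.pkl','rb'))
m=cellmask(d,(220,90,340,200))
rows=np.where(m.sum(1)>20)[0];print(rows.min(),rows.max())
mid=[];
for r in rows[4:-4]:
    c=np.where(m[r])[0];mid.append([(c.min()+c.max())/2,r,c.max()-c.min()+1])
mid=np.array(mid);P=onplane(d,mid[:,:2],.0165)[:, :2]
v=cv2.fitLine(P.astype(np.float32),cv2.DIST_L2,0,1e-4,1e-4).ravel();print('axis',v,np.degrees(np.arctan2(v[1],v[0])),'w',mid[:,2].mean())
a=v[:2]*np.sign(v[0]);c0=v[2:]
q=np.polyfit(mid[:,1],mid[:,0],1)
e=onplane(d,[[np.polyval(q,r),r] for r in(rows.min()-.5,rows.max()+.5)],.033)[:,:2]
s=(e-c0)@a; print('ends s',s,'len',s[1]-s[0])
# shoulder at -29, flat at +30.5
print('mid from flat',c0+a*(s[1]-.0305),'from shoulder',c0+a*(s[0]+.029))
ys,xs=np.where(m);Q=depth(d,np.c_[xs,ys]);print('top z',np.percentile(Q[:,2],[50,90,97]))
# second view for height: triangulate copper/green centroid? bench height
print(depth(d,[[200,150],[350,100]]))
for n,b in(('t0',(350,155,385,190)),('s0',(220,290,250,335))):
    k=pickle.load(open(f'pics/{n}.pkl','rb'));mm=cellmask(k,b);ys,xs=np.where(mm)
    print(n,onplane(k,[[xs.mean(),ys.mean()]],.0205),)
E
```

```text
110 174
axis [ 0.8889465  -0.45801112  0.6388082  -0.258349  ] -27.25884 w 34.526315789473685
ends s [-0.02960936  0.02755119] len 0.05716055270317509
mid from flat [ 0.63618686 -0.25699842] from shoulder [ 0.6382665  -0.25806991]
top z [0.03079    0.03289999 0.03357816]
[[ 6.07753695e-01 -3.34648563e-01 -3.67461336e-04]
 [ 6.35587356e-01 -1.82793455e-01  3.20836837e-04]]
t0 [[ 0.64038059 -0.25694669  0.0205    ]]
s0 [[ 0.6335717  -0.25412662  0.0205    ]]
```

```bash
python3 - <<'E'
from h import *
Rt=down(np.pi-np.radians(27.3))*R.from_euler('y',-10,degrees=True)
z=Rt.apply([0,0,1]);print(z)
g=np.array([.637,-.2575,.0165])+z*.003
p,r=cur()
to(g-.06*z,Rt);  to(g,Rt,g-.06*z,Rt)
E
```

```text
[ 0.15430676 -0.07964366 -0.98480775]
shift [1.67 0.04 1.95] turn [-0.01 -1.16 -0.13]
shift [0.  0.  1.5] turn [0. 0. 0.]
```

Call:
send_rows(moves=[[0,0,0,0.55,0.01,0.65,0.3],[0,0,0,0.56,0.02,0.65,0.3],[0,0,0,0.56,0.01,0.65,0.3],[0,-0.58,-0.065,0,0,0,0.3],[0,-0.58,-0.065,0,0,0,0.3],[0,0,0,0,0,0,0.3],[0,0,0,0,0,0,0.3]])

```text
time: 4.0
tcp_pos: [0.6286, -0.2528, 0.0729]
eef_rot: [0.235, 0.968, -0.021, 0.084]
wrist_force: [0.7, -0.7, 0.4]
width: 0.0612
grasp_force: 0.0
```

```bash
python3 - <<'E'
from h import *
Rt=down(np.pi-np.radians(27.3))*R.from_euler('y',-10,degrees=True)
z=Rt.apply([0,0,1])
g=np.array([.637,-.2575,.0165])+z*.003
to(g,Rt)
d=grab('wrist','w2')
E
```

```text
shift [ 0.01 -0.01  1.51] turn [-0.01 -0.01  0.  ]
```

View pics/w2.png

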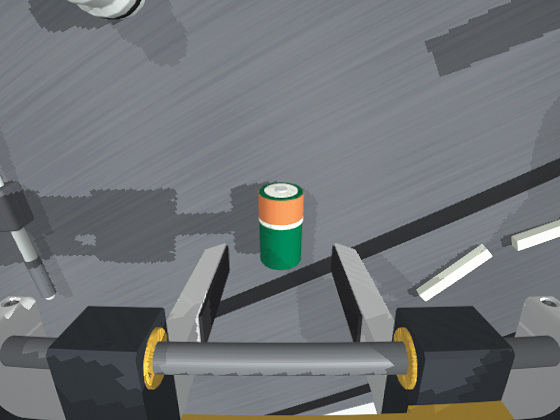

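The cell at (281,225) sits centred between the open fingers, so I descend and grip.

Call:
send_rows(moves=[[0,0,0,0,0,0.5,0.3],[0,0,0,0,0,0.5,0.3],[0,0,0,0,0,0.5,0.3],[0,0,0,0,0,0,0.3],[0,0,0,0,0,0,-1],[0,0,0,0,0,0,-1],[0,0,0,0,0,0,-1],[0,0,0,0,0,0,-1],[0,0,0,0,0,0,-1]])

```text
time: 4.95
tcp_pos: [0.6383, -0.257, 0.0132]
eef_rot: [0.234, 0.968, -0.021, 0.085]
wrist_force: [-1.5, 0.7, 4.8]
width: 0.0318
grasp_force: 30.0
```

Call:
send_rows(moves=[[0,0,0,0,0,-0.4,-1],[0,0,0,0,0,-0.8,-1],[0,0,0,0,0,-0.8,-1],[0,0,0,0,0,-0.8,-1],[0,0,0,0,0,0,-1],[0,0,0,0,0,0,-1]])

```text
time: 5.55
tcp_pos: [0.6207, -0.2478, 0.1235]
eef_rot: [0.234, 0.968, -0.021, 0.085]
wrist_force: [-0.1, -0.6, -2.8]
width: 0.0325
grasp_force: 30.0
```

```bash
python3 - <<'E'
from h import *
d=grab('wrist','w3')
im=cv2.resize(d['img'][150:400,160:400],None,fx=2.4,fy=2.4,interpolation=cv2.INTER_CUBIC); cv2.imwrite('pics/w3c.png',im[:,:,::-1])
E
```

```text
(no output)
```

View pics/w3c.png

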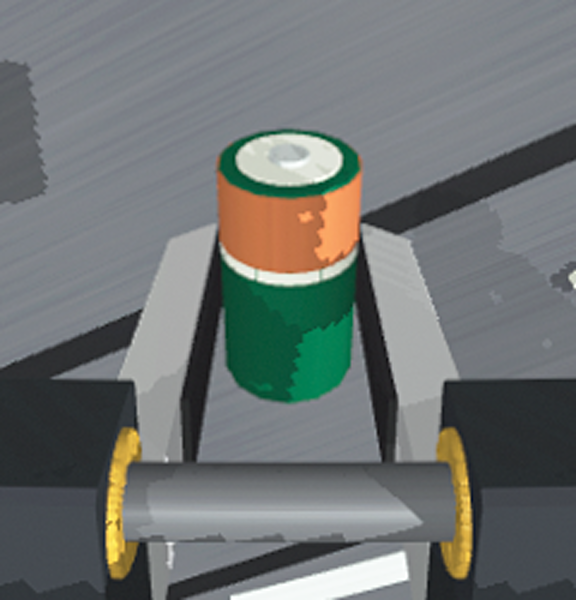

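The cell is held between the fingertips with its plus end towards the camera. I now measure its pose within the grip from the ridge line and the end face.

```bash
cat >> h.py <<'E'
def held(d,p,r,sc=(1,0)):
    """cell pose in tool frame from depth ridge; returns"""
    m=cellmask(d,(235,180,330,330)); ys,xs=np.where(m)
    Q=r.inv().apply(depth(d,np.c_[xs,ys])-p)
    return m,xs,ys,Q
E
python3 - <<'E'
from h import *
d=pickle.load(open('pics/w3.pkl','rb'));p,r=cur()
m,xs,ys,Q=held(d,p,r)
k=(abs(Q[:,1])<.003)
Qk=Q[k];yk=ys[k]
for a in range(190,330,8):
    s=(yk>=a)&(yk<a+8)
    if s.sum()>3: print(a,np.median(Qk[s],0).round(4))
s=(yk>230)&(yk<308);c=np.polyfit(Qk[s,0],Qk[s,2],1);print('ridge slope deg',np.degrees(np.arctan(c[0])),'z at x0',c[1],'->axis z',c[1]+.0165/np.cos(np.arctan(c[0])))
print('y range',np.percentile(Q[:,1],[2,98]),'x',np.percentile(Q[:,0],[1,99]))
E
```

```text
198 [ 0.0305 -0.0004  0.0037]
222 [ 0.0259 -0.0004 -0.0236]
230 [ 0.0238 -0.0004 -0.0251]
238 [ 0.0192 -0.0004 -0.0245]
246 [ 0.0144  0.0001 -0.0238]
254 [ 0.0093  0.0001 -0.0228]
262 [ 0.0042  0.0001 -0.0219]
270 [-0.0011  0.0001 -0.0208]
278 [-0.0065  0.0001 -0.0197]
286 [-0.012   0.0002 -0.0188]
294 [-0.0177  0.0002 -0.018 ]
302 [-0.0235 -0.0004 -0.0169]
310 [-0.0296 -0.0004 -0.0159]
ridge slope deg -35.59461866835353 z at x0 -0.021339575022102524 ->axis z -0.0010482514214322294
y range [-0.01557802  0.01475156] x [-0.03142037  0.03017386]
```

```bash
python3 - <<'E'
from h import *
p,r=cur();Rt=down(np.pi)
to(p,Rt); to([.555,.12,.225],Rt,p,Rt)
E
```

```text
shift [0. 0. 0.] turn [-0.28  1.13 -3.15]
shift [ 1.63  9.19 -2.57] turn [0. 0. 0.]
```

Call:
send_rows(moves=[[-0.07,0.28,-0.79,0,0,0,-1],[-0.07,0.28,-0.79,0,0,0,-1],[-0.07,0.28,-0.79,0,0,0,-1],[-0.07,0.28,-0.79,0,0,0,-1],[0,0,0,0,0,-0.9,-1],[0,0,0,0,0,-0.9,-1],[0,0,0,0.1,0.5,-0.8,-1],[0,0,0,0.2,0.9,0,-1],[0,0,0,0.2,1,0,-1],[0,0,0,0.2,1,0,-1],[0,0,0,0.2,1,0,-1],[0,0,0,0.2,1,0,-1]])

```text
time: 6.8
tcp_pos: [0.5755, -0.0302, 0.2247]
eef_rot: [-0.0, 1.0, -0.001, -0.0]
wrist_force: [-0.3, 0.1, -2.0]
width: 0.0323
grasp_force: 30.0
```

Call:
send_rows(moves=[[0,0,0,0.2,1,0,-1],[0,0,0,0.2,1,0,-1],[0,0,0,0.2,1,0,-1],[0,0,0,0.1,0.8,0,-1],[0,0,0,0,0,0,-1],[0,0,0,0,0,0,-1],[0,0,0,0,0,0,-1]])

```text
time: 7.5
tcp_pos: [0.5483, 0.1194, 0.2252]
eef_rot: [-0.0, 1.0, -0.001, 0.0]
wrist_force: [0.2, 0.0, -0.7]
width: 0.0321
grasp_force: 30.0
```

```bash
python3 - <<'E'
from h import *
d=grab('wrist','w4');d['pose']=cur();pickle.dump(d,open('pics/w4.pkl','wb'));print(cur()[0],get_obs()['width'])
E
```

```text
[0.54837036 0.11928923 0.2253736 ] 0.03216918987097711
```

View pics/w4.png

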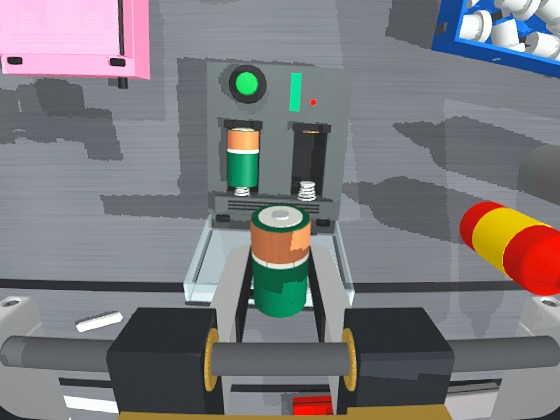

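The wrist view shows the charger deck (columns 208–352, top edge row 60), the button at (246,84), the right cell at (242,160), the empty well at (311,160), the left spring at (307,190), and the open cover behind. Now I work out the charger pose.

```bash
python3 - <<'E'
from h import *
d=pickle.load(open('pics/w4.pkl','rb'))
roi=np.zeros((420,560),bool);roi[40:235,180:380]=1
ys,xs=np.where(roi);Q=depth(d,np.c_[xs,ys])
k=(Q[:,2]>.038)&(Q[:,2]<.052)
print('deck z',np.median(Q[k,2]),'bench z',np.median(Q[(abs(Q[:,2])<.01)][:,2]))
m=np.zeros((420,560),np.uint8);m[ys[k],xs[k]]=1
m=cv2.morphologyEx(m,cv2.MORPH_OPEN,np.ones((3,3)))
# edges: left,right per row; top per col -> on plane .045
L=[];Rr=[]
for r in range(70,205):
    c=np.where(m[r])[0]
    L.append([c.min()-.5,r]);Rr.append([c.max()+.5,r])
T=[[c,np.where(m[:,c])[0].min()-.5] for c in range(215,345)]
def fl(P):
    W=onplane(d,P,.045)[:,:2].astype(np.float32);v=cv2.fitLine(W,cv2.DIST_HUBER,0,1e-4,1e-4).ravel();return v
for n,P in(('R',L),('L',Rr),('F',T)):
    v=fl(P);print(n,v.round(4),np.degrees(np.arctan2(v[1],v[0])).round(2))
hsv=cv2.cvtColor(d['img'],cv2.COLOR_RGB2HSV);H,S,V=[hsv[:,:,i].astype(int) for i in range(3)]
g=((H>50)&(H<75)&(S>150)&(V>120)).astype(np.uint8);g[:, :225]=0;g[:,265:]=0;g[110:]=0
cs=max(cv2.findContours(g,0,2)[0],key=cv2.contourArea);e=cv2.fitEllipse(cs);print('btn',e,onplane(d,[e[0]],.063),depth(d,[e[0]]))
cm=cellmask(d,(215,120,275,200));rows=np.where(cm.sum(1)>15)[0];mid=np.array([[(np.where(cm[r])[0].min()+np.where(cm[r])[0].max())/2,r] for r in rows[3:-3]])
W=onplane(d,mid,.0475)[:,:2].astype(np.float32);v=cv2.fitLine(W,2,0,1e-4,1e-4).ravel();print('rcell',v,rows.min(),rows.max(),np.degrees(np.arctan2(v[1],v[0])))
print(onplane(d,[[mid[0,0],rows.min()-.5],[mid[-1,0],rows.max()+.5]],.064))
im=cv2.resize(d['img'][110:215,270:350],None,fx=5.5,fy=5.5,interpolation=cv2.INTER_CUBIC);cv2.imwrite('pics/w4c.png',im[:,:,::-1])
E
```

```text
deck z 0.04492117570419446 bench z -0.00012390947321966328
R [ 0.999  -0.0456  0.4992  0.0394] -2.61
L [ 0.9988 -0.0495  0.4927  0.1897] -2.84
F [0.0487 0.9988 0.4185 0.1166] 87.21
btn ((246.42816162109375, 83.18881225585938), (21.384777069091797, 22.60173797607422), 148.98175048828125) [[0.43827724 0.08547427 0.063     ]] [[0.43853972 0.08581666 0.06648579]]
rcell [ 0.9990766  -0.04296453  0.51478124  0.07758984] 131 186 -2.4624443
[[0.48387592 0.08051539 0.064     ]
 [0.54191808 0.07881484 0.064     ]]
```

View pics/w4c.png

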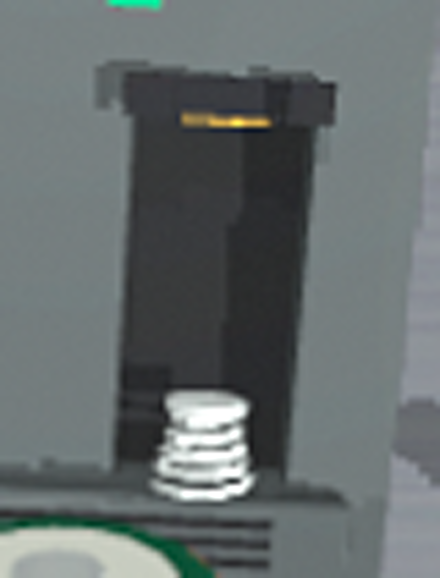

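```bash
cat >> h.py <<'E'
PSI=np.radians(-2.7);ex=np.array([np.cos(PSI),np.sin(PSI),0]);ey=np.array([-np.sin(PSI),np.cos(PSI),0])
O=ex*.5178+ey*.1378
def ch(x,y,z): return O+ex*x+ey*y+np.array([0,0,z])
def inch(W): W=np.atleast_2d(W)-O; return np.c_[W@ex,W@ey,W[:,2]]
E
python3 - <<'E'
from h import *
d=pickle.load(open('pics/w4.pkl','rb'))
f=lambda x,y:[270+x/5.5-.5+.09,110+y/5.5-.5+.09]
for n,p,z in(('brass',f(226,117),.048),('wellR',f(133,130),.045),('wellL',f(313,130),.045),('wellR2',f(115,460),.045),('wellL2',f(290,440),.045),('disc front rim',f(207,393),.0555),('bulk front L',f(320,495),.058),('saddle front R',f(125,75),.052),('saddle L',f(333,75),.052)):
    print(n,np.array(p).round(1),(inch(onplane(d,[p],z))*1000).round(1),(inch(depth(d,np.round([p])))*1000).round(1))
# cover angle: depth points in cover region
ys,xs=np.mgrid[225:300,180:355];P=np.c_[xs.ravel(),ys.ravel()]
C=inch(depth(d,P))*1000;k=(C[:,2]>100)&(C[:,0]>40);print('cover rim',np.percentile(C[k],[2,50,98],axis=0).round(0), k.sum())
t=pickle.load(open('pics/t0.pkl','rb'));ys,xs=np.mgrid[160:185,222:277];C=inch(depth(t,np.c_[xs.ravel(),ys.ravel()]))*1000;k=(C[:,2]>60);print(C[k][::60].round(0).tolist())
E
```

```text
brass [310.7 130.9] [[-40.3  35.8  48. ]] [[-40.2  36.1  48.2]]
wellR [293.8 133.2] [[-36.8  18.2  45. ]] [[-36.1  19.   30.8]]
wellL [326.5 133.2] [[-38.6  53.1  45. ]] [[-38.2  53.9  35.8]]
wellR2 [290.5 193.2] [[29.4 18.4 45. ]] [[32.8 18.5 30.2]]
wellL2 [322.3 189.6] [[23.4 53.8 45. ]] [[23.9 53.5 45. ]]
disc front rim [307.2 181. ] [[12.4 35.2 55.5]] [[15.2 36.2 41.8]]
bulk front L [327.8 199.6] [[31.3 58.8 58. ]] [[32.6 59.7 54.7]]
saddle front R [292.3 123.2] [[-47.4  15.7  52. ]] [[-47.4  15.6  46.3]]
saddle L [330.1 123.2] [[-49.4  55.1  52. ]] [[-49.4  56.1  44.4]]
cover rim [[ 41. -74. 102.]
 [ 90. -53. 148.]
 [103.  73. 241.]] 2121
[[112.0, 76.0, 148.0], [109.0, 4.0, 151.0], [109.0, -27.0, 144.0], [107.0, -50.0, 147.0], [93.0, 74.0, 153.0], [91.0, 51.0, 154.0], [89.0, 28.0, 153.0], [88.0, 5.0, 153.0], [98.0, -13.0, 108.0], [97.0, -37.0, 104.0], [96.0, -61.0, 100.0], [91.0, 74.0, 71.0], [90.0, 47.0, 68.0], [89.0, 14.0, 64.0], [89.0, -57.0, 67.0]]
```

```bash
cat >> h.py <<'E'
MT=np.array([0,-.0002,-.0042])
def tool(Fx,Fz,phi):
    f=np.radians(phi);M=ch((Fx-30.5*np.cos(f))/1e3,.036,(Fz+30.5*np.sin(f))/1e3)
    Rt=down(np.pi+PSI)*R.from_euler('y',-(10-phi),degrees=True)
    return M-Rt.apply(MT),Rt
def ridge(d,p,r,rows,lo,hi):
    ys,xs=np.mgrid[rows[0]:rows[1],250:310];Q=r.inv().apply(depth(d,np.c_[xs.ravel(),ys.ravel()])-p)
    k=(abs(Q[:,1])<.003)&(Q[:,2]<-.012)&(Q[:,2]>-.035)&(Q[:,0]>lo)&(Q[:,0]<hi)
    c=np.polyfit(Q[k,0],Q[k,2],1);print('ridge',np.degrees(np.arctan(c[0])).round(2),(c[1]*1e3).round(2),'axis z mm',((c[1]*1e3)+16.5/np.cos(np.arctan(c[0]))).round(2))
E
python3 - <<'E'
from h import *
d=pickle.load(open('pics/w4.pkl','rb'));p,r=d['pose']
ridge(d,p,r,(215,320),-.028,.022)
m,xs,ys,Q=held(d,p,r);print(np.percentile(Q[:,0],[.5,99.5]))
rows=np.where(m.sum(1)>30)[0];mid=np.array([[(np.where(m[q])[0].min()+np.where(m[q])[0].max())/2,q] for q in rows])
print(mid[::15])
W=[(260,),];
P=[tool(12,85,10),tool(13,57,10),tool(25,57,10),tool(25,49,10),tool(25,48.2,3)]
to(*P[0])
for a,b in zip(P,P[1:]): to(*b,*a)
for q in P: print(q[0])
E
```

```text
ridge -10.31 -19.49 axis z mm -2.72
[-0.03197349  0.03156788]
[[280.  225. ]
 [280.5 240. ]
 [280.  255. ]
 [279.5 270. ]
 [280.  285. ]
 [280.  300. ]]
shift [1.03 0.78 3.48] turn [-0.01  0.01  0.31]
shift [-0.03 -0.    0.7 ] turn [0. 0. 0.]
shift [-0.3  0.   0. ] turn [0. 0. 0.]
shift [ 0.  -0.   0.2] turn [0. 0. 0.]
shift [-0.   -0.    0.11] turn [ 0.   -0.81 -0.  ]
[0.50740509 0.15026476 0.08609627]
[0.50840398 0.15021765 0.05809627]
[0.52039065 0.14965238 0.05809627]
[0.52039065 0.14965238 0.05009627]
[0.52048084 0.14964812 0.04562755]
```

```bash
python3 - <<'E'
from h import *
p,r=cur()
d=pickle.load(open('pics/w3.pkl','rb'));V=np.array(d['view']);
# tool pose at w3 from camera mount of w4
d4=pickle.load(open('pics/w4.pkl','rb'));p4,r4=d4['pose'];T4=np.eye(4);T4[:3,:3]=r4.as_matrix();T4[:3,3]=p4
X=np.array(d4['view'])@T4
T3=np.linalg.inv(V)@X;r3=R.from_matrix(T3[:3,:3]);print(T3[:3,3],r3.as_quat())
ridge(d,T3[:3,3],r3,(215,320),-.028,.022)
ridge(d4,p4,r4,(215,320),-.028,.022)
d5=grab('wrist','w5');ridge(d5,*cur(),(215,320),-.028,.022);print(get_obs()['width'])
E
```

```text
[ 0.62110782 -0.24787387  0.12368806] [ 0.23416939  0.96824062 -0.02128819  0.0849801 ]
ridge -10.41 -19.45 axis z mm -2.68
ridge -10.31 -19.49 axis z mm -2.72
ridge -10.37 -19.55 axis z mm -2.78
0.03210859337679359
```

```bash
python3 - <<'E'
from h import *
d=pickle.load(open('pics/w5.pkl','rb'));p,r=cur()
m,xs,ys,Q=held(d,p,r)
k=abs(Q[:,1])<.003;Q=Q[k]
for a in np.arange(-.034,.032,.006):
    s=(Q[:,0]>=a)&(Q[:,0]<a+.006)
    if s.sum():print(round(a+.003,3),s.sum(),(np.percentile(Q[s,2],[5,50,95])*1e3).round(1))
i=np.argsort(Q[:,0]);print('plus-most',Q[i[-5:]].round(4).tolist(),'flat-most',Q[i[:5]].round(4).tolist())
E
```

```text
-0.031 53 [-15.  -14.1 -13. ]
-0.025 87 [-16.  -15.1 -14.2]
-0.019 87 [-17.  -16.1 -15.2]
-0.013 95 [-18.2 -17.2 -16.3]
-0.007 93 [-19.2 -18.2 -17.3]
-0.001 96 [-20.2 -19.1 -18.1]
0.005 102 [-21.3 -20.6 -19.6]
0.011 109 [-22.6 -21.7 -20.5]
0.017 125 [-23.8 -22.8 -21.6]
0.023 127 [-24.7 -23.7 -22.7]
0.029 58 [-23.8 -21.7   6.1]
plus-most [[0.0842, -0.0008, -0.179], [0.0842, -0.0008, -0.179], [0.0842, -0.0008, -0.179], [0.0842, -0.0008, -0.179], [0.0842, -0.0008, -0.179]] flat-most [[-0.0323, -0.003, -0.0129], [-0.0322, -0.0012, -0.013], [-0.0321, -0.0018, -0.0131], [-0.0318, -0.0006, -0.0136], [-0.0316, -0.0024, -0.0137]]
```

```bash
sed -i 's/^MT=.*/MT=np.array([.0003,-.0002,-.0032])/' h.py; python3 - <<'E'
from h import *
p,r=cur();P=tool(12,80,10);to(p,P[1]);to(P[0],P[1],p,P[1])
E
```

```text
shift [0. 0. 0.] turn [-0.01  0.01  0.31]
shift [1.05 0.73 3.59] turn [0. 0. 0.]
```

Call:
send_rows(moves=[[0,0,0.31,0,0,0,-1],[0,0,0,0.35,0.24,0,-1],[0,0,0,0.35,0.24,0,-1],[0,0,0,0.35,0.25,0.4,-1],[0,0,0,0,0,0.8,-1],[0,0,0,0,0,0.8,-1],[0,0,0,0,0,0.8,-1],[0,0,0,0,0,0.5,-1],[0,0,0,0,0,0.29,-1],[0,0,0,0,0,0,-1],[0,0,0,0,0,0,-1]])

```text
time: 8.7
tcp_pos: [0.5085, 0.1509, 0.0831]
eef_rot: [0.023, 1.0, -0.001, 0.002]
wrist_force: [0.4, -0.3, -1.4]
width: 0.0323
grasp_force: 30.0
```

```bash
python3 - <<'E'
from h import *
P=[tool(13,57,10),tool(25,57,10),tool(25,49,10),tool(25,48.2,3)]
to(*P[0])
for a,b in zip(P,P[1:]): to(*b,*a)
d=grab('wrist','w6');print(get_obs()['width'],get_obs()['wrist_force'])
E
```

```text
shift [-0.   -0.02  0.6 ] turn [-0.01  0.02  0.01]
shift [-0.3  0.   0. ] turn [0. 0. 0.]
shift [ 0.  -0.   0.2] turn [0. 0. 0.]
shift [ 0.   -0.    0.11] turn [ 0.   -0.81 -0.  ]
0.03223010852155031 [ 0.47349756  0.61047523 -1.32094508]
```

View pics/w6.png

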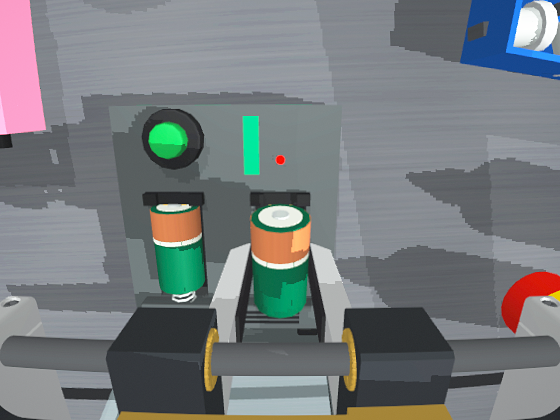

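The cell at column 280 is centred on the saddle (columns 250–310), so I lower it and push it back.

Call:
send_rows(moves=[[0,0,0,0,-0.01,0.2,-1],[0,0,0,0,-0.01,0.2,-1],[0,0,0,0,0,0.2,-1],[0,0,0,0,0,0,-1],[0,0,0,0,0,0,-1]])

```text
time: 9.25
tcp_pos: [0.5078, 0.1503, 0.058]
eef_rot: [0.023, 1.0, -0.001, 0.001]
wrist_force: [0.4, 0.0, -0.9]
width: 0.0324
grasp_force: 30.0
```

Call:
send_rows(moves=[[0,0,0,-0.1,0,0,-1],[0,0,0,-0.1,0,0,-1],[0,0,0,-0.1,0,0,-1],[0,0,0,0,0,0,-1],[0,0,0,0,0,0,-1]])

```text
time: 9.75
tcp_pos: [0.5197, 0.1497, 0.0581]
eef_rot: [0.023, 1.0, -0.001, 0.001]
wrist_force: [-3.9, 0.9, -0.2]
width: 0.0323
grasp_force: 30.0
```

```bash
python3 - <<'E'
from h import *
to(*tool(25,57,10)); d=grab('wrist','w7')
p,r=cur();m,xs,ys,Q=held(d,p,r)
k=abs(Q[:,1])<.003;Q=Q[k]
for a in np.arange(-.034,.032,.012):
    s=(Q[:,0]>=a)&(Q[:,0]<a+.006)
    if s.sum():print(round(a+.003,3),s.sum(),(np.percentile(Q[s,2],[5,50,95])*1e3).round(1))
print(get_obs()['wrist_force'])
E
```

```text
shift [-0.02 -0.   -0.02] turn [-0.01  0.01  0.01]
-0.031 57 [-15.  -14.2 -13.2]
-0.019 86 [-17.2 -16.2 -15.1]
-0.007 96 [-19.4 -18.2 -17.4]
0.005 97 [-21.8 -20.7 -19.6]
0.017 120 [-23.6 -22.7 -21.8]
0.029 50 [-23.8 -22.    6. ]
[-4.37339681  0.25900513 -1.13252054]
```

Call:
send_rows(moves=[[0,0,0,-0.03,0,0.06,-1],[0,0,0,0,0,0.06,-1],[0,0,0,0,0,0.06,-1],[0,0,0,0,0,0,-1],[0,0,0,0,0,0,-1]])

```text
time: 10.3
tcp_pos: [0.521, 0.1497, 0.0508]
eef_rot: [0.023, 1.0, -0.001, 0.001]
wrist_force: [-4.9, 0.4, 0.8]
width: 0.0324
grasp_force: 30.0
```

```bash
python3 - <<'E'
from h import *
for f in(7,5,3): print(f);to(*tool(25,48.7,f))
E
```

```text
7
shift [ 0.01 -0.    0.04] turn [-0.01 -0.34  0.01]
5
shift [ 0.01 -0.    0.07] turn [-0.01 -0.57  0.01]
3
shift [ 0.01 -0.    0.09] turn [-0.01 -0.8   0.01]
```

Call:
send_rows(moves=[[0,-0.2,0,0,0,0.023,-1],[0,-0.2,0,0,0,0.023,-1],[0,-0.2,0,0,0,0.023,-1],[0,-0.2,0,0,0,0.02,-1],[0,0,0,0,0,0,-1],[0,0,0,0,0,0,-1]])

```text
time: 10.9
tcp_pos: [0.521, 0.1497, 0.0473]
eef_rot: [0.023, 0.998, -0.002, 0.061]
wrist_force: [-5.3, 0.5, -0.3]
width: 0.0323
grasp_force: 30.0
```

```bash
python3 - <<'E'
from h import *
to(*tool(25,48.2,3)); d=grab('wrist','w8')
print(get_obs()['wrist_force'])
# world tilt of cell: ridge points in charger frame
m=cellmask(d,(235,150,330,330));ys,xs=np.where(m);C=inch(depth(d,np.c_[xs,ys]))*1e3
k=(abs(C[:,1]-36)<3)&(C[:,2]<80)&(C[:,2]>55)
for a in range(-45,30,6):
    s=k&(C[:,0]>=a)&(C[:,0]<a+6)
    if s.sum()>3:print(a+3,s.sum(),np.median(C[s,2]).round(1))
E
```

```text
shift [ 0.01 -0.    0.01] turn [-0.01 -0.    0.01]
[-4.49400625  0.06001397  0.08526454]
-36 49 66.3
-30 130 67.9
-24 118 67.6
-18 107 67.5
-12 98 67.1
-6 97 66.6
0 93 66.2
6 89 66.2
12 82 66.0
18 78 65.7
24 59 65.5
```

Call:
send_rows(moves=[[0,-0.15,0,0,0,0.03,-1],[0,0,0,0.04,0,0,-1],[0,0,0,0.04,0,0,-1],[0,0,0,0,0,0,-1]])

```text
time: 11.35
tcp_pos: [0.5186, 0.1498, 0.0462]
eef_rot: [0.023, 0.997, -0.002, 0.072]
wrist_force: [-2.7, 0.6, 3.6]
width: 0.0322
grasp_force: 31.3
```

Call:
send_rows(moves=[[0,0,0,0,0,0,-0.1],[0,0,0,0,0,0,-0.1],[0,0,0,0,0,0,-0.1],[0,0,0,0,0,0,-0.1],[0,0,0,0,0,-0.3,-0.05],[0,0,0,0,0,-0.5,-0.05],[0,0,0,0,0,-0.5,-0.05],[0,0,0,0,0,0,-0.05],[0,0,0,0,0,0,-0.05]])

```text
time: 12.25
tcp_pos: [0.5106, 0.1502, 0.0974]
eef_rot: [0.023, 0.997, -0.002, 0.072]
wrist_force: [0.4, 0.2, 0.2]
width: 0.0447
grasp_force: 0.0
```

```bash
cat >> h.py <<'E'
def seated(d,roi):
    m=cellmask(d,roi);ys,xs=np.where(m);C=inch(depth(d,np.c_[xs,ys]))*1e3
    k=(abs(C[:,1]-36)<4)&(C[:,2]<80)&(C[:,2]>55)
    for a in range(-48,36,6):
        s=k&(C[:,0]>=a)&(C[:,0]<a+6)
        if s.sum()>3:print(a+3,s.sum(),np.median(C[s,2]).round(1),end=' | ')
    print('\nx ends',np.percentile(C[k,0],[.5,99.5]))
E
python3 - <<'E'
from h import *
d=grab('wrist','w9');print(get_obs()['width'])
seated(d,(215,80,345,330))
E
```

```text
0.044751592281158804
-39 63 64.5 | -33 101 64.7 | -27 95 64.8 | -21 92 64.8 | -15 92 64.6 | -9 88 64.6 | -3 87 64.7 | 3 84 64.6 | 9 85 64.8 | 15 72 64.7 | 21 32 64.8 | 
x ends [-38.93712017  20.21696139]
```

View pics/w9.png

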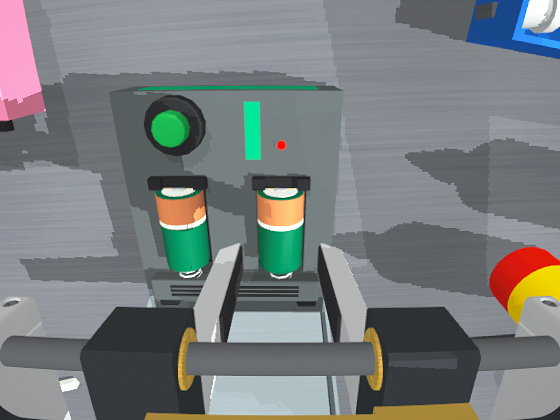

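Both cells look alike: the left one at (280,230) lies level with its nub behind the contact. I compare its height with the right cell and plan the cover move.

```bash
python3 - <<'E'
from h import *
d=pickle.load(open('pics/w9.pkl','rb'))
m=cellmask(d,(140,180,345,300));ys,xs=np.where(m);C=inch(depth(d,np.c_[xs,ys]))*1e3
for y0 in(-36,36):
    k=(abs(C[:,1]-y0)<4)&(C[:,2]>55)&(C[:,2]<80);print(y0,np.median(C[k,2]),np.percentile(C[k,0],[.5,99.5]))
    k=(abs(C[:,1]-y0)<20)&(C[:,2]>45)&(C[:,2]<80);print('y',np.percentile(C[k,1],[.5,99.5]))
print(get_obs()['joints'].round(2))
p,r=cur();Rt=down(np.pi+PSI)
to(p,Rt)
q1=ch(-.02,0,.24);to(q1,Rt,p,Rt)
q2=ch(.17,0,.24);to(q2,Rt,q1,Rt)
E
```

```text
-36 63.480704287426 [-38.71636718  20.03218376]
y [-51.0349891  -19.21017931]
36 64.69318915481514 [-38.93712017  20.21696139]
y [19.53905464 51.26758518]
[ 0.24  0.31  1.79 -0.05  0.91 -1.26]
shift [0. 0. 0.] turn [-0.01  0.96  0.01]
shift [ 0.12 -0.91 -3.58] turn [0. 0. 0.]
shift [-4.75  0.    0.  ] turn [0. 0. 0.]
```

```bash
python3 - <<'E'
from h import *
p,r=cur();Rt=down(np.pi+PSI)
to(p,Rt);to(ch(-.015,.036,.067),Rt,p,Rt)
E
```

```text
shift [0. 0. 0.] turn [-0.01  0.96  0.01]
shift [-0.   -0.01  0.74] turn [0. 0. 0.]
```

Call:
send_rows(moves=[[0,0.48,0,0,0,0,-1],[0,0.48,0,0,0,0,-1],[0,0,0,0,0,0,-1],[0,0,0,0,0,0,-1],[0,0,0,0,0,0.3,-1],[0,0,0,0,0,0.3,-1],[0,0,0,0,0,0.14,-1],[0,0,0,0,0,0.03,-1],[0,0,0,0,0,0.03,-1],[0,0,0,0,0,0,-1]])

```text
time: 13.3
tcp_pos: [0.5109, 0.1502, 0.0654]
eef_rot: [0.023, 1.0, -0.001, 0.0]
wrist_force: [1.0, 0.5, 0.4]
width: 0.0004
grasp_force: 0.0
```

Call:
send_rows(moves=[[0,0,0,0,0,0.03,-1],[0,0,0,0,0,0.02,-1],[0,0,0,0,0,0,-1]])

```text
time: 13.6
tcp_pos: [0.5112, 0.1503, 0.0641]
eef_rot: [0.023, 1.0, -0.001, 0.001]
wrist_force: [-2.6, 0.1, 8.5]
width: 0.0005
grasp_force: 3.8
```

Call:
send_rows(moves=[[0,0,0,0,0,0.03,-1],[0,0,0,0,0,0,-1]])

```text
time: 13.8
tcp_pos: [0.5114, 0.1504, 0.064]
eef_rot: [0.023, 1.0, -0.0, 0.001]
wrist_force: [-7.2, 0.0, 19.3]
width: 0.0008
grasp_force: 10.1
```

Call:
send_rows(moves=[[0,0,0,0,0,-0.3,-1],[0,0,0,0,0,-0.8,-1],[0,0,0,0,0,0,-1],[0,0,0,0,0,0,-1],[0,0,0,0,0,0,-1]])

```text
time: 14.3
tcp_pos: [0.5104, 0.1501, 0.1054]
eef_rot: [0.023, 1.0, -0.001, -0.0]
wrist_force: [0.7, 0.4, -0.7]
width: 0.0006
grasp_force: 0.0
```

```bash
python3 - <<'E'
from h import *
d=grab('wrist','w10')
m=cellmask(d,(120,120,345,330));ys,xs=np.where(m);C=inch(depth(d,np.c_[xs,ys]))*1e3
for y0 in(-36,36):
    k=(abs(C[:,1]-y0)<4)&(C[:,2]>55)&(C[:,2]<72)&(C[:,0]>-37)&(C[:,0]<-15);print(y0,k.sum(),np.median(C[k,2]))
p,r=cur();Rt=down(np.pi+PSI)
to(p,Rt)
q1=ch(-.02,0,.25);to(q1,Rt,p,Rt)
q2=ch(.165,0,.25);to(q2,Rt,q1,Rt)
E
```

```text
-36 327 63.695452064291004
36 325 63.64737298941378
shift [0. 0. 0.] turn [-0.01 -0.01  0.01]
shift [ 0.12 -0.9  -3.62] turn [0. 0. 0.]
shift [-4.62  0.    0.  ] turn [0. 0. 0.]
```

The left cell top now reads 63.6 mm against 63.7 mm for the right cell, so it is home. Next I go behind the cover.

Call:
send_rows(moves=[[0,0,0,0,-0.2,-0.9,-1],[0,0,0,0,-0.2,-0.95,-1],[0,0,0,0,-0.25,-0.95,-1],[0,0,0,-0.5,-0.25,-0.8,-1],[0,0,0,-0.9,0,0,-1],[0,0,0,-0.9,0,0,-1],[0,0,0,-0.9,0,0,-1],[0,0,0,-0.9,0,0,-1],[0,0,0,-0.5,0,0,-1],[0,0,0,0,0,0,-1],[0,0,0,0,0,0,-1]])

```text
time: 15.45
tcp_pos: [0.6926, 0.1061, 0.2489]
eef_rot: [0.023, 1.0, -0.001, -0.001]
wrist_force: [-0.6, 0.4, 0.1]
width: 0.0001
grasp_force: 0.0
```

```bash
python3 - <<'E'
from h import *
Rt=down(np.pi+PSI);to(ch(.165,0,.135),Rt);print(inch(cur()[0]))
d=grab('wrist','w11')
ys,xs=np.mgrid[60:330,120:440];C=inch(depth(d,np.c_[xs.ravel(),ys.ravel()]))*1e3
k=(C[:,2]>100)&(C[:,2]<175)&(C[:,0]<130)&(abs(C[:,1])<70)
print('cover top',k.sum(),np.percentile(C[k],[1,50,99],axis=0).round(0).tolist() if k.sum() else '')
E
```

```text
shift [ 0.1  -0.01  2.85] turn [-0.01 -0.01  0.01]
[[0.16900402 0.00079134 0.24887146]]
cover top 5357 [[86.0, -69.0, 148.0], [98.0, -0.0, 151.0], [111.0, 69.0, 162.0]]
```

Call:
send_rows(moves=[[0,0,0,0,0,0.8,-1],[0,0,0,0,0,0.9,-1],[0,0,0,0,0,0.9,-1],[0,0,0,0.3,0,0.25,-1],[0,0,0,0.5,0,0,-1],[0,0,0,0.3,0,0,-1],[0,0,0,0.3,0,0,-1],[0,0,0,0.2,0,-0.05,-1],[0,0,0,0.2,0,-0.05,-1],[0,0,0,0,0,0,-1]])

```text
time: 16.5
tcp_pos: [0.6204, 0.1094, 0.1411]
eef_rot: [0.023, 1.0, -0.001, 0.001]
wrist_force: [-0.1, -0.2, -0.8]
width: 0.0005
grasp_force: 0.0
```

Call:
send_rows(moves=[[0,0,0,0.32,0,0,-1],[0,0,0,0.24,0,-0.01,-1],[0,0,0,0.24,0,-0.01,-1],[0,0,0,0.24,0,0,-1],[0,0,0,0.24,0,0.05,-1],[0,0,0,0.24,0,0.06,-1],[0,0,0,0.24,0,0.08,-1],[0,0,0,0.2,0,0.11,-1],[0,0,0,0.2,0,0.14,-1],[0,0,0,0.2,0,0.15,-1]])

```text
time: 17.5
tcp_pos: [0.5261, 0.1135, 0.1169]
eef_rot: [0.023, 1.0, -0.001, 0.0]
wrist_force: [0.4, 0.2, -0.4]
width: 0.0003
grasp_force: 0.1
```

Call:
send_rows(moves=[[0,0,0,0.1,0,0.1,-1],[0,0,0,0.1,0,0.11,-1],[0,0,0,0.1,0,0.12,-1],[0,0,0,0.08,0,0.12,-1],[0,0,0,0,0,0,-1],[0,0,0,0,0,-0.4,-1],[0,0,0,0,0,-0.8,-1],[0,0,0,0,0,-0.8,-1],[0,0,0,0,0,0,-1],[0,0,0,0,0,0,-1],[0,0,0,0,0,0,-1],[0,0,0,0,0,0,-1]])

```text
time: 18.7
tcp_pos: [0.5112, 0.1142, 0.1783]
eef_rot: [0.023, 1.0, -0.001, -0.001]
wrist_force: [-0.5, -0.4, 0.1]
width: 0.0007
grasp_force: 0.0
```

```bash
python3 - <<'E'
from h import *
d=grab('wrist','w12');print(inch(cur()[0]),get_obs()['time'])
ys,xs=np.mgrid[10:200,60:500];C=inch(depth(d,np.c_[xs.ravel(),ys.ravel()]))*1e3
k=(C[:,2]>66)&(C[:,2]<175)&(abs(C[:,1])<76)
print('cover',k.sum(),np.percentile(C[k],[1,50,99],axis=0).round(0).tolist() if k.sum() else '')
b=ch(-.084,-.032,.09);to(b,down(np.pi+PSI))
E
```

```text
[[-0.01251643  0.00036443  0.17841179]] 18.75
cover 7207 [[-89.0, -73.0, 66.0], [-39.0, -5.0, 70.0], [-20.0, 73.0, 72.0]]
shift [ 1.79 -0.8   2.21] turn [-0.01 -0.01  0.01]
```

View pics/w12.png

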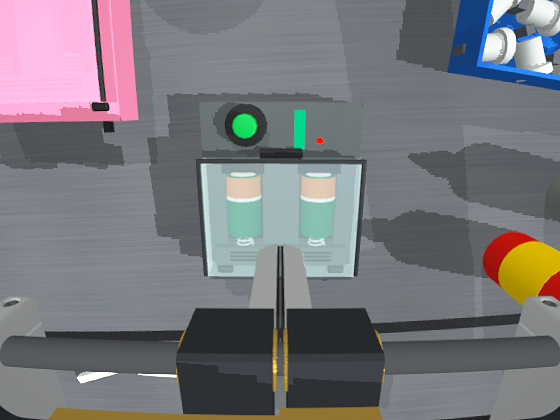

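The cover is shut (its top reads 70 mm) and both cells lie alike under it. The button is at (245,126), so I go over it next.

Call:
send_rows(moves=[[0,0,0,0.6,-0.27,0,-1],[0,0,0,0.6,-0.27,0.3,-1],[0,0,0,0.59,-0.26,0.6,-1],[0,0,0,0,0,0.8,-1],[0,0,0,0,0,0.7,-1],[0,0,0,0,0,0.1,-1],[0,0,0,0,0,0,-1],[0,0,0,0,0,0,-1]])

```text
time: 19.55
tcp_pos: [0.4393, 0.0855, 0.0804]
eef_rot: [0.023, 1.0, -0.001, 0.001]
wrist_force: [-0.0, 0.5, -0.0]
width: 0.0003
grasp_force: 0.0
```

```bash
python3 - <<'E'
from h import *
print(inch(cur()[0]),get_obs()['wrist_force']);to(ch(-.084,-.032,.058),down(np.pi+PSI))
E
```

```text
[[-0.08303292 -0.03168774  0.0804482 ]] [-0.00243918  0.47276629 -0.00343134]
shift [ 0.03 -0.01  0.56] turn [-0.01  0.01  0.01]
```

Call:
send_rows(moves=[[0,0,0,0.02,0,0.2,-1],[0,0,0,0,0,0.2,-1],[0,0,0,0,0,0.1,-1],[0,0,0,0,0,0.05,-1],[0,0,0,0,0,0,-1]])

```text
time: 20.05
tcp_pos: [0.4388, 0.0856, 0.0603]
eef_rot: [0.023, 1.0, -0.001, 0.001]
wrist_force: [-17.5, -2.6, 50.2]
width: 0.0006
grasp_force: 25.5
```

Call:
send_rows(moves=[[0,0,0,0,0,-0.4,-1],[0,0,0,0,0,-0.8,-1],[0,0,0,-0.7,0,-0.6,-1],[0,0,0,-0.7,0,-0.6,-1],[0,0,0,0,0,0,-1],[0,0,0,0,0,0,-1],[0,0,0,0,0,0,-1]])

```text
time: 20.75
tcp_pos: [0.4925, 0.083, 0.1521]
eef_rot: [0.023, 1.0, -0.001, -0.001]
wrist_force: [-0.2, 0.8, -0.2]
width: 0.0002
grasp_force: 0.0
```

```bash
python3 - <<'E'
from h import *
d=grab('wrist','w13');print(inch(cur()[0]))
a=proj(d,[ch(-.084,-.032,.063)])[0];print(a)
x0,y0=a.round().astype(int)
ys,xs=np.mgrid[y0-40:y0+40,x0-40:x0+40];P=np.c_[xs.ravel(),ys.ravel()];C=inch(depth(d,P))*1e3;I=d['img'][P[:,1],P[:,0]].astype(int)
g=(I[:,1]>120)&(I[:,0]<90)&(I[:,2]<130);bl=I.max(1)<50
rr=np.hypot(C[:,0]+84,C[:,1]+32)
print('green',g.sum(),np.percentile(C[g],[5,50,95],axis=0).round(1).tolist())
for r in range(0,24,2):
    s=(rr>=r)&(rr<r+2);print(r,np.percentile(C[s,2],[10,50,90]).round(1),g[s].mean().round(2))
k=(C[:,2]>66); 
ys,xs=np.mgrid[10:300,60:500];C=inch(depth(d,np.c_[xs.ravel(),ys.ravel()]))*1e3
k=(C[:,2]>60)&(C[:,2]<120)&(abs(C[:,1])<60)&(C[:,0]>-50)&(C[:,0]<-20);print('cover z',np.percentile(C[k,2],[5,50,95]))
E
```

```text
[[-0.02973542 -0.03164628  0.1522324 ]]
[280.7889417  148.90114718]
green 591 [[-105.1, -39.9, 31.4], [-85.1, -31.1, 66.6], [-75.6, -21.2, 68.0]]
0 [66.1 66.8 67.8] 1.0
2 [66. 67. 68.] 1.0
4 [66.1 67.  67.9] 1.0
6 [66.1 66.8 67.7] 1.0
8 [65.3 66.4 67.3] 1.0
10 [56.3 57.5 65.5] 0.38
12 [56.  56.9 57.8] 0.0
14 [56.1 57.  57.8] 0.0
16 [55.8 56.7 57.6] 0.0
18 [44.4 46.1 56.6] 0.0
20 [43.6 44.8 45.7] 0.0
22 [ 0.8 44.7 45.8] 0.02
cover z [68.95044422 70.02019641 71.10120346]
```

```bash
python3 -c "
from rig import close_job
print(close_job())"
```

```text
the job is handed in; nothing more can be done
None
```

The job is handed in at about 21 s, verdict not reported: the cell measures level and home with its plus end to the front, the cover is shut, and the start button went right down and came back up, though that press peaked at about 50 N at the wrist (limit 120 N).

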